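# Snap the nut drivers back into the clip rack

### The arm

A 6-joint arm with a two-finger parallel gripper is mounted at the origin on the work surface. World frame = base frame: x ahead of the robot, y to its left, z up, the work surface at z = 0. Lengths are in m, angles in rad, forces in N, time in s.
With the tool pointing down it reaches from about 0.225 to 0.875 m from the base axis. Payload 3.4 kg.
Tool frame: the origin (TCP) lies between the finger pads; the fingertips stand 25 mm ahead of it and the grasp point (between the pads) lies 6 mm ahead of it; z points along the fingers, y is the line along which they close (so a half turn about z gives the same grasp; the last joint's range is limited). The gripper opens to 85 mm and grips with 20 to 120 N. Pads are 22 mm wide; open, the fingers measure 114 mm over their backs; the gripper's body (76 mm by 85 mm) begins 54 mm behind the grasp point. The pads swing forward as they close: fully open they stand 13 mm farther back than shut.
Start: joints at [1.149, 0.276, 1.505, -0, 1.361, -0.121], TCP at [0.17, 0.549, 0.223] pointing down, gripper open.
Joint ranges: [-2.89, 2.89], [-0.75, 2.08], [0.22, 2.7], [-1.18, 4.32], [0.11, 2.71], [-2.7, 2.7]. Speed limits (rad/s): [2.57, 2.57, 3.14, 3.14, 3.14, 3.14].

### API

Orientations are given as a unit quaternion [w, x, y, z].
In Python, from rig import manip, cams, ticket gives the robot as it stands.
- The arm moves only by the tool step_arm, never from a script. Its argument "increments" is a list of rows, each an object with "dp": the shift along the world's x, y, z each as a share of 0.2 m, from -1 to 1, a list of three; "yaw": the turn about the world's z as a share of 0.15 rad, from -1 to 1; "grip": the opening, from 0 (shut) to 1 (fully open). In form: [{"dp": [tx, ty, tz], "yaw": yaw, "grip": grip}, ...]. A call has 1 to 5 rows; each row shifts and turns the commanded pose from where the row before left it; what a row does not reach is not made up. A row lasts 1/8 s, in which the tool goes at most 62.5 mm and 10.7 degrees, less where a joint would pass 70% of its speed; a pose out of reach is approached as far as the arm can. A call with a number of a shift or a turn outside -1 to 1 is refused whole. A call with a gripper value outside its range is refused whole. The fingers move at their own pace and stop on an object; "squeeze" is the grip in N (left out, the last holds). Time passes only in rows, so rows that do not move let the fingers close. It gives the time, the measured TCP pose, the force, the opening and the grip force at its end, in the units of the state.
- manip.get_state(): the state, without advancing time (a new reading comes with each control period).
- cams.get_image(name): name is "side" or "top" or "wrist"; returns the picture (480x640x3 uint8, blue, green, red); there is no depth.
- cams.get_calibration(name): a dict with "fx", "fy", "cx", "cy" (pixels), "k1" (the pictures are not rectified: a ray, as slopes to the right and down, at radius r is drawn at 1 + k1 r^2 times it, then the intrinsics apply), "extrinsics" (4x4, takes a point from camera to world coordinates). Camera axes: x right, y up, looking along -z (the intrinsics and any distortion apply to the point x, -y, -z); pixel columns grow to the right and rows downward; lengths in m; the calibration is good to about 2 mm. A picture is of the moment at which its call begins: read the wrist's pose just before it. get_calibration takes no time and is no camera call; for the wrist camera it gives the pose at the moment of the call.
- ticket.sign_off(): hands the job in; it is judged then, once.
The state is a dict: "clock": time; "qpos": joint angles; "qd": joint speeds; "effort": joint torques, N m; "position": TCP position; "ee_rot": TCP orientation; "contact_force": force on the tool from outside, world axes, zero at the start; "moment": the same for the moment, N m; "width": finger opening in m; "gripper_force": force on a finger pad.
Only numpy, scipy, OpenCV 4.12 (cv2) and the standard library are available. Lean on these libraries where they do the work, as an engineer would, in place of code of your own. Each camera call takes 0.05 s, during which the arm holds its last target. There are 200 camera calls.

### The job

Put the nut drivers back in the spring-clip rack: the yellow one has been clipped into the wrong bay, and the red and blue ones are lying on the black mat. Snap each fully down into both clips of the bay that has the tab of its handle's colour, head at the tab end and handle out on the other side like the green one. Leave the green driver where it is and do not disturb the other things on the bench.

Things in the scene. Friction and masses are not known exactly. Their poses are not given: they have to be found in the camera images.
- rack: Grey clip rack screwed to the bench. Origin on the bench under the middle of the clips; +x towards the tab ledge, away from the robot. Base x = -65 to 130 mm, y = -140 to 140, 5 mm thick, end plates 35 mm high. Five bays at y = -108 (yellow), -54, 0, 54 and 108 mm (green); red, white and blue tabs share the middle three in any order.
- rack_clips (a point): Mid-shank point of a driver seated in the rack's middle bay, 48 mm above the bench. Each bay is two clips that open upward, at rack x = -35 and +35 mm, each 12 mm long in x, tops 60 mm above the bench, on rails 14 mm wide in x and 42 mm high; between the rails is a free gap of 56 mm in x, down to the base.
- rack_lips (a point): Midway between the lips of the middle bay's clips, 53 mm above the bench. The sprung lips stand 8.4 mm apart and flare to 20 mm at the top. A 12 mm shank is pushed straight down past them (about 7 N for both clips), snaps in and rests on the rails; it is pulled straight out upward with about 10 N. Seated, a driver can slide 14 mm along its axis.
- tag_red: Red tab on the rack's far ledge, 20 x 36 x 4 mm; origin at the centre of its underside, 30 mm above the bench; axes as the rack's. A driver seated in this bay has its mid-shank at x = -112, y = 0, z = +18 mm from here, its axis along x and its head towards +x. 
- tag_blue: Blue tab on the rack's far ledge, 20 x 36 x 4 mm; origin at the centre of its underside, 30 mm above the bench; axes as the rack's. A driver seated in this bay has its mid-shank at x = -112, y = 0, z = +18 mm from here, its axis along x and its head towards +x. 
- tag_yellow: Yellow tab on the rack's far ledge, 20 x 36 x 4 mm; origin at the centre of its underside, 30 mm above the bench; axes as the rack's. A driver seated in this bay has its mid-shank at x = -112, y = 0, z = +18 mm from here, its axis along x and its head towards +x. 
- tag_white: White tab on the rack's far ledge, 20 x 36 x 4 mm; origin at the centre of its underside, 30 mm above the bench; axes as the rack's. A driver seated in this bay has its mid-shank at x = -112, y = 0, z = +18 mm from here, its axis along x and its head towards +x. Its driver is away; bay not needed.
- tag_green: Green tab on the rack's far ledge, 20 x 36 x 4 mm; origin at the centre of its underside, 30 mm above the bench; axes as the rack's. A driver seated in this bay has its mid-shank at x = -112, y = 0, z = +18 mm from here, its axis along x and its head towards +x. Holds the green driver.
- driver_red: Red handle, steel shank and head, 190 g. Origin on the axis at mid-shank; +x points to the socket head. Shank 12 mm diameter, x = -57 to 55 mm; square handle 28 x 28 mm with rounded edges, x = -147 to -57 (cap to -151); head 22 mm diameter, x = 55 to 85. Balances near the origin. Starts lying on the mat, axis 14 mm above it, roughly across the bench, head to either side.
- driver_blue: Blue handle, steel shank and head, 190 g. Origin on the axis at mid-shank; +x points to the socket head. Shank 12 mm diameter, x = -57 to 55 mm; square handle 28 x 28 mm with rounded edges, x = -147 to -57 (cap to -151); head 22 mm diameter, x = 55 to 85. Balances near the origin. Starts lying on the mat, axis 14 mm above it, roughly across the bench, head to either side.
- driver_yellow: Yellow handle, steel shank and head, 190 g. Origin on the axis at mid-shank; +x points to the socket head. Shank 12 mm diameter, x = -57 to 55 mm; square handle 28 x 28 mm with rounded edges, x = -147 to -57 (cap to -151); head 22 mm diameter, x = 55 to 85. Balances near the origin. Starts snapped in the rack's middle bay (rack y = 0), not its own, head at the tabs.
- driver_red_head (a point): Middle of the red driver's socket head, on its axis, 70 mm from the driver's origin along its +x.
- driver_blue_head (a point): Middle of the blue driver's socket head, on its axis, 70 mm from the driver's origin along its +x.
- driver_yellow_head (a point): Middle of the yellow driver's socket head, on its axis, 70 mm from the driver's origin along its +x.
- driver_green: Green-handled nut driver like the others (origin at mid-shank, +x to the head), already home in the green bay. Not to be moved.
- mat: Black rubber mat fixed on the bench, 340 x 300 x 3 mm, origin at the centre of its underside. It and the rack may change sides of the bench.
- bulb_carton: Small white and blue bulb carton standing in the middle of the mat between the two loose drivers, 30 x 30 x 45 mm high, 30 g, origin at the centre of its underside. Not to be disturbed.
- relay: Small black relay, 28 x 28 x 29 mm high, on the mat at its edge nearest the robot, origin at the centre of its underside. Not to be disturbed.
- plug_carton: Green and white spark plug carton lying on the mat at its far edge, 24 x 80 x 24 mm high, long side along its y, origin at the centre of its underside. Not to be disturbed.
- oil_filter: White oil filter standing on the left of the bench, 68 mm diameter, 84 mm high, origin at the centre of its underside. Not to be disturbed.
- spray_can: Tall spray can standing at the back of the bench near the middle, 53 mm diameter, 190 mm high, origin at the centre of its underside. Not to be disturbed.
Not all that is in view belongs to the job. Of the things that look like the driver_blue, the larger one is meant.

How it is judged:
At the end, for the whole second after the job is handed in: Red, blue and yellow drivers at rest in both clips of their own colour's bay, head at the tab: within 16 mm along the axis, 4 mm sideways, 3.5 mm in height and 0.05 rad of the seated pose. Green driver within 12 mm, other things within 30 mm of their starts (x of driver_red in the frame of tag_red between -0.128 and -0.096 m and y of driver_red in the frame of tag_red between -0.004 and 0.004 m and z of driver_red in the frame of tag_red between 0.0145 and 0.0215 m and x of driver_red_head in the frame of tag_red above -0.07 m and angle between the x axis of driver_red and the x axis of tag_red, either way round below 0.05 rad and linear speed of each of driver_red, driver_blue, driver_yellow below 0.02 m/s and x of driver_blue in the frame of tag_blue between -0.128 and -0.096 m and y of driver_blue in the frame of tag_blue between -0.004 and 0.004 m and z of driver_blue in the frame of tag_blue between 0.0145 and 0.0215 m and x of driver_blue_head in the frame of tag_blue above -0.07 m and angle between the x axis of driver_blue and the x axis of tag_blue, either way round below 0.05 rad and x of driver_yellow in the frame of tag_yellow between -0.128 and -0.096 m and y of driver_yellow in the frame of tag_yellow between -0.004 and 0.004 m and z of driver_yellow in the frame of tag_yellow between 0.0145 and 0.0215 m and x of driver_yellow_head in the frame of tag_yellow above -0.07 m and angle between the x axis of driver_yellow and the x axis of tag_yellow, either way round below 0.05 rad and distance of driver_green from where it was at the start of the episode below 0.012 m and distance of each of bulb_carton, relay, plug_carton, oil_filter, spray_can from where it was at the start of the episode below 0.03 m); the robot touches nothing.
It fails at once if the green driver is pulled out of its place (distance of driver_green from where it was at the start of the episode above 0.012 m).
It fails at once if something else on the bench is pushed away or lifted (distance of any of bulb_carton, relay, plug_carton, oil_filter, spray_can from where it was at the start of the episode above 0.03 m).
It fails at once if something else on the bench is tipped over (angle between any of bulb_carton, relay, plug_carton, oil_filter, spray_can's own z axis and vertical above 0.5 rad).
It also fails if it takes over 70 s, if anything falls off the work surface, if the arm or the gripper's body presses on something with over 40 N, if the wrist force passes 120 N, or if a joint passes its speed limit or range.

## Working session

There is one attempt and no reset: what is moved stays moved. The work goes in short steps, Python scripts to look and compute and a tool call to move; the robot and the scene stay as the last step left them, time stands still between calls to the robot, and variables do not carry over. Pictures are saved under pics/ and viewed, at most 10 in all, crops included, and the job is handed in when it is done.

Besides the shell and the picture viewer there is one more tool, called after "Call:" in YAML: its name, and indented under it one key for each argument. step_arm: Moves the arm, as the interface text tells. Shift numbers are shares of 0.2 m and turn numbers shares of 0.15 rad, none past 1 either way. Its arguments: {"type":"object","properties":{"increments":{"type":"array"},"squeeze":{"type":"number"}},"required":["increments"]}

```bash
mkdir -p pics; cat > h.py <<'E'
import numpy as np, cv2
from rig import manip, cams, ticket
def ray(c,u,v):
    K=np.array([[c['fx'],0,c['cx']],[0,c['fy'],c['cy']],[0,0,1]],float)
    xd=np.array([(u-c['cx'])/c['fx'],(v-c['cy'])/c['fy']]); x=xd.copy()
    for _ in range(30): x=xd/(1+c['k1']*(x@x))
    E=np.array(c['extrinsics']); return E[:3,3],E[:3,:3]@np.array([x[0],-x[1],-1])
def at(c,u,v,z):
    o,d=ray(c,u,v); return (o+d*(z-o[2])/d[2])[:2]
def px(c,p):
    E=np.array(c['extrinsics']); q=E[:3,:3].T@(np.array(p)-E[:3,3]); x=np.array([q[0],-q[1]])/-q[2]
    x=x*(1+c['k1']*(x@x)); return x*[c['fx'],c['fy']]+[c['cx'],c['cy']]
E
python3 - <<'E'
from h import *
for n in ['top','side']:
    im=cams.get_image(n); cv2.imwrite(f'pics/{n}0.png',im)
    c=cams.get_calibration(n); print(n,c['fx'],c['k1'],np.round(c['extrinsics'],3).tolist())
E
```

```text
top 526.4698324540477 -0.01588404812595361 [[0.02, 0.992, -0.125, 0.432], [-1.0, 0.019, -0.015, 0.122], [-0.013, 0.125, 0.992, 1.414], [0.0, 0.0, 0.0, 1.0]]
side 508.822947294901 -0.03164593176014516 [[0.791, 0.356, -0.498, -0.007], [-0.612, 0.461, -0.643, -0.618], [0.0, 0.813, 0.582, 0.786], [0.0, 0.0, 0.0, 1.0]]
```

View pics/top0.png

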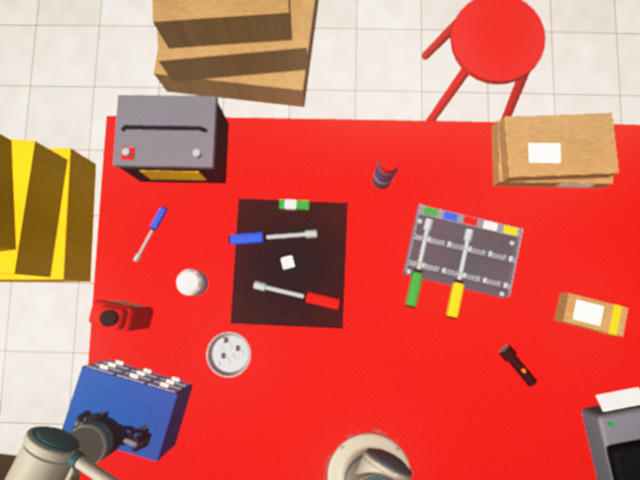

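View pics/side0.png

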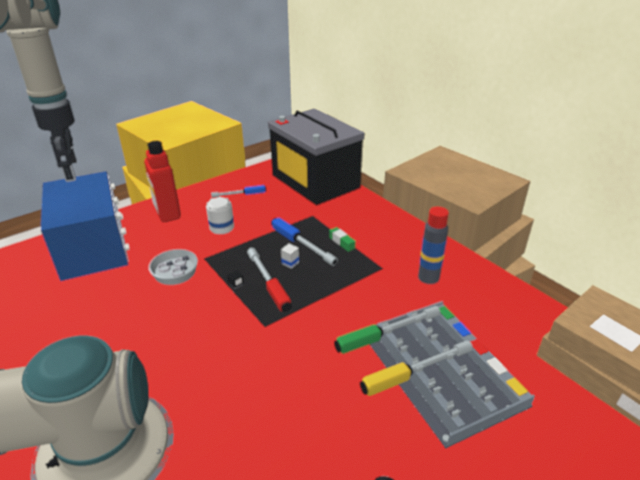

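The top view shows yellow seated in the middle bay. The tab order from +y is green (430,212), blue (450,217), red (470,222), white (490,225), yellow (511,230). On the mat, blue's head points right at (311,234) and red's head points left at (259,287). The side view agrees, and the small blue driver at far left is a decoy.

```bash
cat > m.py <<'E'
from h import *
from scipy.spatial.transform import Rotation as R
im=cv2.imread('pics/top0.png'); c=cams.get_calibration('top')
hsv=cv2.cvtColor(im,cv2.COLOR_BGR2HSV)
def blob(lo,hi,box):
    m=cv2.inRange(hsv,np.array(lo),np.array(hi)); z=np.zeros_like(m); x0,y0,x1,y1=box; z[y0:y1,x0:x1]=m[y0:y1,x0:x1]
    n,l,s,ce=cv2.connectedComponentsWithStats(z); i=1+np.argmax(s[1:,4]); return ce[i],s[i,4]
T={}
for n,lo,hi,b in [('green',(45,80,50),(80,255,255),(420,203,440,220)),('blue',(105,120,60),(130,255,255),(440,208,461,224)),('white',(0,0,190),(180,50,255),(478,218,499,232)),('yellow',(20,120,120),(35,255,255),(500,222,522,238))]:
    ce,a=blob(lo,hi,b); T[n]=at(c,*ce,.034); print(n,np.round(ce,1),a,T[n].round(4))
H={}
for n,lo,hi,b,z in [('yellow',(20,120,100),(35,255,255),(440,270,470,325),.048+.01),('green',(45,80,40),(80,255,255),(400,262,428,312),.058),('blue',(105,120,50),(130,255,255),(225,228,266,248),.026),('red',(0,120,100),(8,255,255),(300,285,341,312),.026)]:
    ce,a=blob(lo,hi,b); H[n]=at(c,*ce,z); print('handle',n,np.round(ce,1),a,H[n].round(4))
# rack fit
ys={'green':.108,'blue':.054,'white':-.054,'yellow':-.108}
P=np.array([T[k] for k in ys]); yy=np.array(list(ys.values()))
f=np.polyfit(yy,P,1); print('fit',f.round(4)); ydir=f[0]; th=np.arctan2(-ydir[0],ydir[1]); print('th',th, 'center',f[1]-.112*np.array([np.cos(th),np.sin(th)]))
for n,u,v,z in [('blue',311,234,.025),('red',259,287,.025)]: 
    h=at(c,u,v,z); d=h-H[n]; print(n,'head',h.round(4),'len',np.linalg.norm(d),'ang',np.arctan2(d[1],d[0]),'orig',(H[n]+d*104/174).round(4))
for n,u,v,z in [('plug',293,204,.024),('bulb',288,262,.045),('can',386,165,.19),('mat',291,263,.003)]: print(n,at(c,u,v,z).round(3))
s=manip.get_state(); print(s['position'],s['ee_rot'],R.from_quat(np.array(s['ee_rot']),scalar_first=True).as_matrix().round(3),s['width'])
E
python3 m.py
```

```text
green [429.9 211.2] 87 [ 0.6855 -0.1521]
blue [449.9 215.9] 82 [ 0.674  -0.2049]
white [489.7 225.3] 131 [ 0.6507 -0.3096]
yellow [509.9 229.9] 109 [ 0.6395 -0.3627]
handle yellow [454.9 299.1] 387 [ 0.4546 -0.2096]
handle green [414.  288.1] 320 [ 0.4804 -0.1055]
handle blue [247. 238.] 366 [0.6057 0.3326]
handle red [322.4 300.5] 442 [0.4446 0.1286]
fit [[ 0.2138  0.9743]
 [ 0.6624 -0.2573]]
th -0.21603201600637173 center [ 0.55301394 -0.23330899]
blue head [0.6198 0.1625] len 0.1707302928744786 ang -1.4880745924983456 orig [0.6142 0.2309]
red head [0.4765 0.2963] len 0.17064865149722125 ang 1.382994410996778 orig [0.4637 0.2288]
plug [0.7   0.213]
bulb [0.542 0.22 ]
can [ 0.767 -0.017]
mat [0.543 0.215]
[0.17018538 0.54872747 0.2224259 ] [-2.10096685e-04  1.49845075e-01  9.88709147e-01 -7.94333655e-04] [[-0.955  0.296 -0.001]
 [ 0.296  0.955 -0.002]
 [ 0.    -0.002 -1.   ]] 0.08503770908353858
```

Call:
step_arm:
  increments:
    - {"dp": [0.12, -0.26, 0], "yaw": 0.57, "grip": 0.5}
    - {"dp": [0.13, -0.26, 0], "yaw": 0, "grip": 0.5}
    - {"dp": [0.13, -0.26, 0], "yaw": 0, "grip": 0.5}
    - {"dp": [0.13, -0.26, 0], "yaw": 0, "grip": 0.5}
    - {"dp": [0.13, -0.26, 0], "yaw": 0, "grip": 0.5}

```text
clock: 0.72
position: [0.2987, 0.2874, 0.223]
ee_rot: [0.0, 0.107, 0.994, -0.0]
contact_force: [1.4, -0.5, 0.7]
width: 0.0429
gripper_force: 0.0
```

Call:
step_arm:
  increments:
    - {"dp": [0.13, -0.26, 0], "yaw": 0, "grip": 0.5}
    - {"dp": [0.13, -0.26, 0], "yaw": 0, "grip": 0.5}
    - {"dp": [0.13, -0.26, 0], "yaw": 0, "grip": 0.5}
    - {"dp": [0.13, -0.26, 0], "yaw": 0, "grip": 0.5}
    - {"dp": [0.13, -0.26, 0], "yaw": 0, "grip": 0.5}

```text
clock: 1.35
position: [0.4288, 0.0274, 0.2231]
ee_rot: [0.0, 0.108, 0.994, 0.0]
contact_force: [0.5, 0.6, 0.9]
width: 0.0428
gripper_force: 0.0
```

Call:
step_arm:
  increments:
    - {"dp": [0.13, -0.26, 0], "yaw": 0, "grip": 0.5}
    - {"dp": [0.13, -0.26, 0], "yaw": 0, "grip": 0.5}
    - {"dp": [0.13, -0.26, 0], "yaw": 0, "grip": 0.5}
    - {"dp": [0.12, -0.26, 0], "yaw": 0, "grip": 0.5}
    - {"dp": [0.12, -0.26, 0], "yaw": 0, "grip": 0.5}

```text
clock: 1.98
position: [0.5547, -0.2325, 0.2227]
ee_rot: [-0.0, 0.108, 0.994, 0.0]
contact_force: [0.0, 0.7, 1.1]
width: 0.0424
gripper_force: 0.0
```

```bash
python3 - <<'E'
from h import *
s=manip.get_state(); print(s['clock'],s['position'],s['ee_rot'],s['qpos'])
c=cams.get_calibration('wrist'); im=cams.get_image('wrist'); cv2.imwrite('pics/w1.png',im)
print(px(c,[.553,-.2333,.048]),np.round(c['extrinsics'],3).tolist(),c['fx'])
import json; c['extrinsics']=np.array(c['extrinsics']).tolist(); json.dump({k:(v if isinstance(v,list) else float(v)) for k,v in c.items()if k in('fx','fy','cx','cy','k1','extrinsics')},open('w1.json','w'))
E
```

```text
1.975 [ 0.55472299 -0.23246936  0.22267458] [-3.50806292e-04  1.07635516e-01  9.94190281e-01  3.97313071e-04] [-5.12765361e-01  3.16596507e-01  1.44690764e+00  4.62445577e-04
  1.37904644e+00 -1.86796113e+00]
[319.76942792 213.19027608] [[0.215, -0.935, -0.283, 0.482], [0.977, 0.206, 0.062, -0.215], [0.0, -0.29, 0.957, 0.375], [0.0, 0.0, 0.0, 1.0]] 356.0047830316866
```

View pics/w1.png

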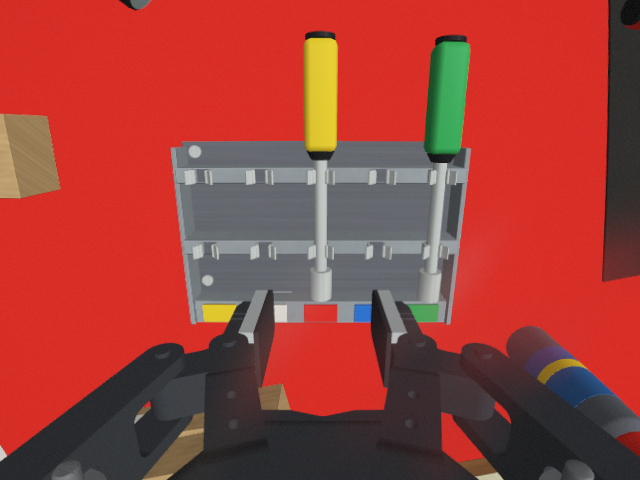

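The wrist view shows the yellow shank along column 320, from the handle end at (320,157) to the head start at (320,270). The rails lie at rows about 177 and 246.

```bash
cat > rk.py <<'E'
from h import *
import json
c=json.load(open('w1.json')); im=cv2.imread('pics/w1.png')
hsv=cv2.cvtColor(im,cv2.COLOR_BGR2HSV)
a=at(c,320,157,.048); b=at(c,320.5,270,.048); d=b-a
print('yellow shank',a,b,np.linalg.norm(d),np.arctan2(d[1],d[0]),'orig',a+d*57/112)
m=cv2.inRange(hsv,(20,120,100),(35,255,255))[:160,280:360]; pts=[]
for r in list(range(45,145,10)): 
    w=np.where(m[r])[0]; pts.append(at(c,280+w.mean(),r,.058))
p=np.array(pts); f=np.polyfit(p[:,0],p[:,1],1); print('handle ang',np.arctan(f[0]))
g=cv2.cvtColor(im,cv2.COLOR_BGR2GRAY)
for r in (195,215,232):
    row=g[r,305:336].astype(int); w=np.where(row>150)[0]+305; print(r,w.min(),w.max(),at(c,(w.min()+w.max())/2,r,.05))
for n,u,v in [('Y',220,313),('R',320,313),('G',424,313)]: print(n,at(c,u,v,.034))
th=-.216;ctr=np.array([.553,-.2333]);X=np.array([np.cos(th),np.sin(th)]);Y=np.array([-X[1],X[0]])
for y in(-.108,-.054,0,.054,.108): print([px(c,[*(ctr+X*x+Y*y),.06]).round(0).tolist() for x in(-.035,.035)])
E
python3 rk.py
```

```text
yellow shank [ 0.50270675 -0.22191159] [ 0.60893543 -0.2449978 ] 0.10870835252693914 -0.21399792672546275 orig [ 0.55676956 -0.23366082]
handle ang -0.21951921500177343
195 317 326 [ 0.53623619 -0.22793238]
215 317 326 [ 0.55460181 -0.23198767]
232 317 326 [ 0.57068816 -0.2355398 ]
Y [ 0.63956125 -0.36218082]
R [ 0.66236979 -0.25745581]
G [ 0.68660629 -0.14865668]
[[197.0, 178.0], [205.0, 253.0]]
[[258.0, 177.0], [262.0, 253.0]]
[[320.0, 177.0], [320.0, 253.0]]
[[381.0, 177.0], [378.0, 253.0]]
[[442.0, 177.0], [435.0, 253.0]]
```

```bash
python3 - <<'E'
import cv2
im=cv2.imread('pics/w1.png')[135:335,165:475]; cv2.imwrite('pics/c1.png',cv2.resize(im,(775,500),interpolation=cv2.INTER_CUBIC))
E
```

```text
(no output)
```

View pics/c1.png

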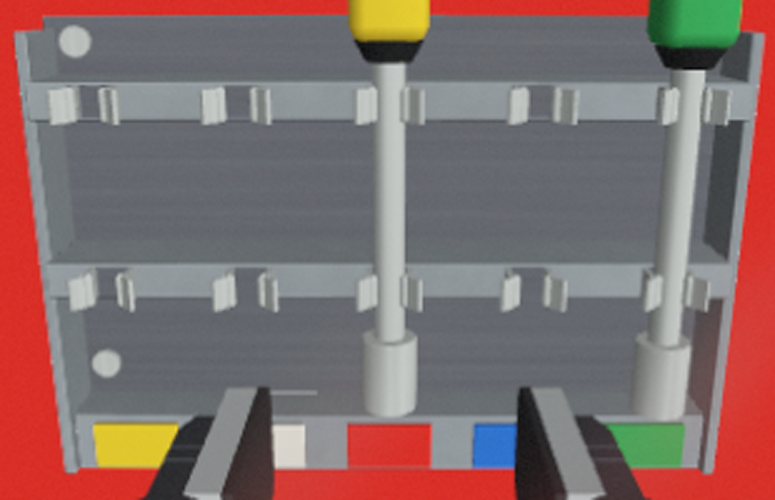

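Calibration and clips agree within about 1 mm, so I'll grasp yellow now.

Call:
step_arm:
  increments:
    - {"dp": [0, 0, -0.28], "yaw": 0, "grip": 0.5}
    - {"dp": [0, 0, -0.28], "yaw": 0, "grip": 0.5}
    - {"dp": [0, 0, -0.2], "yaw": 0, "grip": 0.5}
    - {"dp": [0, 0, -0.08], "yaw": 0, "grip": 0.5}
    - {"dp": [0, 0, 0], "yaw": 0, "grip": 0.5}

```text
clock: 2.65
position: [0.554, -0.2305, 0.0546]
ee_rot: [-0.001, 0.107, 0.994, 0.0]
contact_force: [-0.7, -0.1, 0.0]
width: 0.0428
gripper_force: 0.0
```

Call:
step_arm:
  increments:
    - {"dp": [0, 0, 0], "yaw": 0, "grip": 0}
    - {"dp": [0, 0, 0], "yaw": 0, "grip": 0}
    - {"dp": [0, 0, 0], "yaw": 0, "grip": 0}
    - {"dp": [0, 0, 0], "yaw": 0, "grip": 0}
    - {"dp": [0, 0, 0], "yaw": 0, "grip": 0}
  squeeze: 80

```text
clock: 3.28
position: [0.5544, -0.2308, 0.0554]
ee_rot: [0.0, 0.107, 0.994, -0.0]
contact_force: [0.5, 0.4, -0.1]
width: 0.0001
gripper_force: 0.0
```

```bash
python3 - <<'E'
from h import *
w=cams.get_image('wrist'); s=cams.get_image('side'); s0=cv2.imread('pics/side0.png')
cv2.imwrite('pics/c2.png',np.hstack([cv2.resize(w[60:460,120:520],(400,400)),cv2.resize(s[260:460,320:520],(400,400))]))
E
```

```text
(no output)
```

View pics/c2.png

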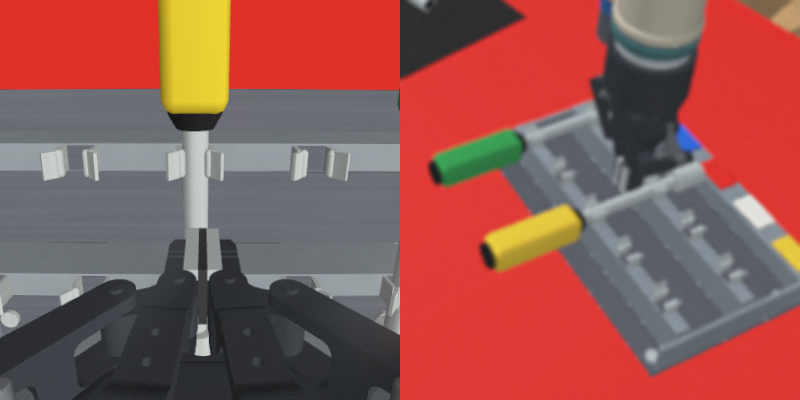

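```bash
python3 - <<'E'
from h import *
c=cams.get_calibration('wrist'); s=manip.get_state(); p=np.array(s['position']); print(p,s['qpos'],s['width'],s['contact_force'])
for d in (-.02,0,.006,.025,.04): print(d,px(c,p-[0,0,d]))
c2=cams.get_calibration('side')
for d in (-.02,0,.006,.025): print('side',d,((px(c2,p-[0,0,d])-[320,260])*2+[400,0]))
print('shank px wrist', [px(c,[*( [.5535+x*.977,-.2325-x*.214]),.048])-[120,60] for x in(-.057,0)], 'side',[(px(c2,[.5535+x*.977,-.2325-x*.214,.048])-[320,260])*2+[400,0] for x in (-.057,0,.055)])
E
```

```text
[ 0.55436083 -0.23078789  0.05525185] [-5.10359530e-01  4.48511233e-01  1.68694516e+00  6.96585969e-05
  1.00615938e+00 -1.86592739e+00] -8.587753612154176e-05 [ 0.42740587  0.31454589 -1.18691404]
-0.02 [319.58244665 318.68997446]
0 [319.89794461 297.37598809]
0.006 [319.97915258 291.89405859]
0.025 [320.20444049 276.69499051]
0.04 [320.35436239 266.5877539 ]
side -0.02 [627.80647288 177.25501793]
side 0 [625.036751   191.89378259]
side 0.006 [624.21856217 196.21446229]
side 0.025 [621.66541674 209.68629911]
shank px wrist [array([195.47095644, 111.88507492]), array([196.19560656, 229.90989709])] side [array([573.70934463, 219.09891411]), array([624.78070475, 198.6409716 ]), array([672.01624363, 179.66536429])]
```

The fingers closed above the shank: the tips at (203,230) in the left crop hide it. The tips are therefore shorter than stated, so I'll open, go 15 mm lower and retry.

Call:
step_arm:
  increments:
    - {"dp": [0, 0, 0.05], "yaw": 0, "grip": 0.5}
    - {"dp": [0, -0.01, 0], "yaw": 0, "grip": 0.5}
    - {"dp": [0, 0, 0], "yaw": 0, "grip": 0.5}
    - {"dp": [0, 0, -0.08], "yaw": 0, "grip": 0.5}
    - {"dp": [0, 0, -0.05], "yaw": 0, "grip": 0.5}

```text
clock: 4.0
position: [0.5535, -0.2323, 0.0375]
ee_rot: [-0.001, 0.107, 0.994, 0.001]
contact_force: [-0.3, 0.7, 0.3]
width: 0.0428
gripper_force: 0.0
```

Call:
step_arm:
  increments:
    - {"dp": [0, 0, 0], "yaw": 0, "grip": 0}
    - {"dp": [0, 0, 0], "yaw": 0, "grip": 0}
    - {"dp": [0, 0, 0], "yaw": 0, "grip": 0}
    - {"dp": [0, 0, 0], "yaw": 0, "grip": 0}
  squeeze: 80

```text
clock: 4.5
position: [0.5541, -0.2335, 0.0391]
ee_rot: [-0.0, 0.107, 0.994, -0.0]
contact_force: [-2.6, -3.7, -4.2]
width: 0.0075
gripper_force: 78.3
```

```bash
python3 - <<'E'
from h import *
w=cams.get_image('wrist'); s=cams.get_image('side')
cv2.imwrite('pics/c3.png',np.hstack([cv2.resize(w[60:460,120:520],(400,400)),cv2.resize(s[310:410,370:470],(400,400),interpolation=cv2.INTER_CUBIC)]))
st=manip.get_state(); print(st['position'],st['width'],st['gripper_force'])
E
```

```text
[ 0.55409172 -0.23342111  0.03913634] 0.007953787708120543 78.33686828613281
```

View pics/c3.png

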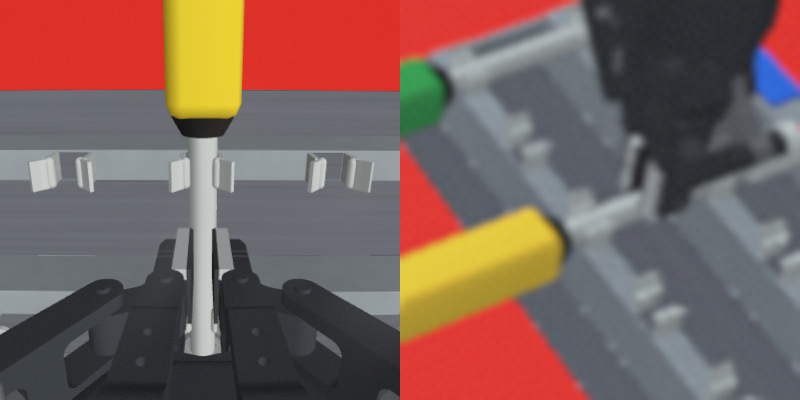

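Now the pads straddle the shank, but only by its top (7.5 mm chord). The real tips sit about 14 mm above the reported TCP, so I'll go 23 mm deeper.

Call:
step_arm:
  increments:
    - {"dp": [0, 0, 0], "yaw": 0, "grip": 0.5}
    - {"dp": [0, 0, 0], "yaw": 0, "grip": 0.5}
    - {"dp": [0, 0, -0.05], "yaw": 0, "grip": 0.5}
    - {"dp": [0, 0, -0.065], "yaw": 0, "grip": 0.5}
    - {"dp": [0, 0, 0], "yaw": 0, "grip": 0.5}

```text
clock: 5.22
position: [0.5532, -0.2319, 0.0145]
ee_rot: [-0.002, 0.107, 0.994, 0.001]
contact_force: [-0.7, 0.5, 0.1]
width: 0.0425
gripper_force: 0.0
```

Call:
step_arm:
  increments:
    - {"dp": [0, 0, 0], "yaw": 0, "grip": 0}
    - {"dp": [0, 0, 0], "yaw": 0, "grip": 0}
    - {"dp": [0, 0, 0], "yaw": 0, "grip": 0}
    - {"dp": [0, 0, 0], "yaw": 0, "grip": 0}
  squeeze: 80

```text
clock: 5.72
position: [0.5546, -0.2336, 0.0166]
ee_rot: [0.0, 0.107, 0.994, -0.001]
contact_force: [-0.8, -2.9, -0.3]
width: 0.0098
gripper_force: 77.9
```

Call:
step_arm:
  increments:
    - {"dp": [0, 0, 0.08], "yaw": 0, "grip": 0}
    - {"dp": [0, 0, 0.1], "yaw": 0, "grip": 0}
    - {"dp": [0, 0, 0.15], "yaw": 0, "grip": 0}
    - {"dp": [0, 0, 0], "yaw": 0, "grip": 0}

```text
clock: 6.22
position: [0.5562, -0.233, 0.0846]
ee_rot: [0.003, 0.108, 0.994, -0.0]
contact_force: [-0.2, 0.2, -1.3]
width: 0.0095
gripper_force: 80.8
```

```bash
python3 - <<'E'
from h import *
w=cams.get_image('wrist'); s=cams.get_image('side')
cv2.imwrite('pics/c4.png',np.hstack([cv2.resize(w[0:480,80:560],(400,400)),cv2.resize(s[260:460,320:520],(400,400),interpolation=cv2.INTER_CUBIC)]))
cv2.imwrite('pics/w4full.png',w)
st=manip.get_state(); print(st['position'],st['width'],st['gripper_force'],st['moment'])
E
```

```text
[ 0.55406279 -0.23211479  0.08184592] 0.0096604105070686 80.75077772140503 [-0.02644233 -0.03383653 -0.0009226 ]
```

View pics/c4.png

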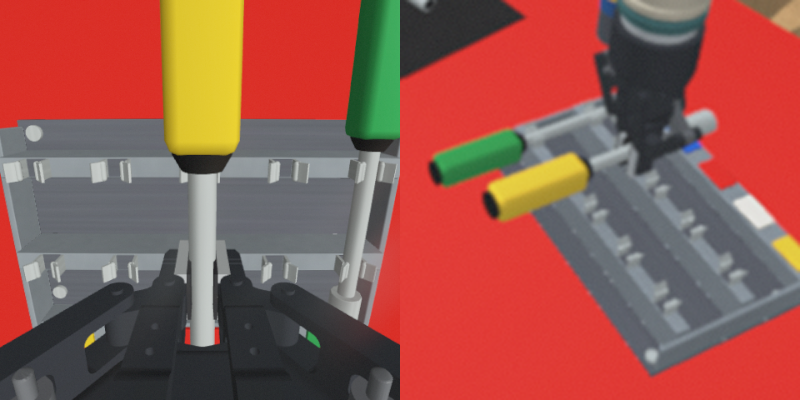

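Yellow came out level. Next I'll move it to the yellow bay and press it down.

Call:
step_arm:
  increments:
    - {"dp": [-0.057, -0.266, 0], "yaw": 0, "grip": 0}
    - {"dp": [-0.057, -0.266, 0], "yaw": 0, "grip": 0}
    - {"dp": [0, 0, -0.15], "yaw": 0, "grip": 0}
    - {"dp": [0, 0, 0], "yaw": 0, "grip": 0}

```text
clock: 6.82
position: [0.5285, -0.3373, 0.0483]
ee_rot: [-0.004, 0.108, 0.994, 0.003]
contact_force: [0.9, 1.0, -2.8]
width: 0.0098
gripper_force: 80.9
```

```bash
cat > look.py <<'E'
from h import *
import sys
c=cams.get_calibration('wrist'); st=manip.get_state(); w=cams.get_image('wrist'); cv2.imwrite('pics/'+sys.argv[1]+'.png',w)
p=st['position']; print(st['clock'],p,st['width'],st['contact_force'])
th=-.216; X=np.array([np.cos(th),np.sin(th)]);Y=np.array([-X[1],X[0]]); q=np.array([.5535,-.2328])
zs=p[2]+.0325
hsv=cv2.cvtColor(w,cv2.COLOR_BGR2HSV); lo,hi={'y':((20,120,80),(35,255,255)),'b':((105,100,40),(130,255,255)),'r':((0,150,60),(6,255,255))}[sys.argv[2]]
m=cv2.inRange(hsv,lo,hi)
def rel(u,v,z): d=at(c,u,v,z)-q; return np.round([d@X,d@Y],4)
# shank midline: bright pixels near the handle end
g=cv2.cvtColor(w,cv2.COLOR_BGR2GRAY).astype(int)
for r in range(212,285,12):
    row=g[r,285:365]; d=hsv[r,285:365,1]
    k=np.where((row>150)&(d<40))[0]
    if len(k): print(r,k.min()+285,k.max()+285,rel(285+(k.min()+k.max())/2,r,zs+.003))
if sys.argv[2]!='r':
    P=[]
    for r in range(10,175,15):
        k=np.where(m[r,250:400])[0]
        if len(k)>20: P.append(rel(250+k.mean(),r,zs+.012))
    P=np.array(P); print('handle rack y vs x slope',np.polyfit(P[:,0],P[:,1],1)[0] if len(P)>2 else None, P[[0,-1]].tolist() if len(P) else '')
E
python3 look.py w5 y
```

```text
6.825 [ 0.5285015  -0.33731976  0.04826567] 0.009837084245063028 [ 0.91510879  0.9660804  -2.79295506]
212 285 364 [-0.0503 -0.1056]
224 285 348 [-0.0462 -0.1084]
236 291 348 [-0.042  -0.1074]
248 291 347 [-0.0377 -0.1075]
260 314 338 [-0.0333 -0.1051]
272 314 338 [-0.0288 -0.1051]
284 315 338 [-0.0242 -0.1049]
handle rack y vs x slope -0.001745231592024845 [[-0.1079, -0.1065], [-0.068, -0.1065]]
```

Call:
step_arm:
  increments:
    - {"dp": [0, -0.008, -0.06], "yaw": 0, "grip": 0}
    - {"dp": [0, 0, -0.05], "yaw": 0, "grip": 0}
    - {"dp": [0, 0, -0.05], "yaw": 0, "grip": 0}
    - {"dp": [0, 0, -0.02], "yaw": 0, "grip": 0}
    - {"dp": [0, 0, 0], "yaw": 0, "grip": 0}

```text
clock: 7.5
position: [0.532, -0.3403, 0.0166]
ee_rot: [0.0, 0.107, 0.994, 0.0]
contact_force: [0.4, 1.5, 2.7]
width: 0.0101
gripper_force: 81.2
```

```bash
python3 look.py w6 y
```

```text
7.5 [ 0.5319749  -0.3403202   0.01659601] 0.010089386298317146 [0.40841461 1.4850714  2.66964861]
212 314 339 [-0.0467 -0.1071]
224 285 357 [-0.0426 -0.1089]
236 288 362 [-0.0384 -0.1076]
248 288 362 [-0.0341 -0.1076]
260 289 361 [-0.0297 -0.1076]
272 315 338 [-0.0252 -0.107 ]
284 315 338 [-0.0206 -0.107 ]
handle rack y vs x slope -0.004070348715518502 [[-0.1039, -0.1084], [-0.0644, -0.1086]]
```

Seated, at the same TCP height as before the lift. I'll press a little, release, rise and go to blue.

Call:
step_arm:
  increments:
    - {"dp": [0, 0, -0.02], "yaw": 0, "grip": 0}
    - {"dp": [0, 0, 0.02], "yaw": 0, "grip": 0.5}
    - {"dp": [0, 0, 0], "yaw": 0, "grip": 0.5}
    - {"dp": [0, 0, 0], "yaw": 0, "grip": 0.5}
    - {"dp": [0, 0, 0.3], "yaw": 0, "grip": 0.5}

```text
clock: 8.18
position: [0.5288, -0.3372, 0.0717]
ee_rot: [-0.005, 0.107, 0.994, 0.003]
contact_force: [0.4, -1.0, -0.1]
width: 0.0428
gripper_force: 0.0
```

Call:
step_arm:
  increments:
    - {"dp": [0, 0, 0.31], "yaw": 0, "grip": 0.5}
    - {"dp": [0, 0, 0.31], "yaw": 0, "grip": 0.5}
    - {"dp": [0.04, 0.29, 0], "yaw": -0.85, "grip": 0.5}
    - {"dp": [0.04, 0.29, 0], "yaw": -0.85, "grip": 0.5}
    - {"dp": [0.04, 0.29, 0], "yaw": -0.85, "grip": 0.5}

```text
clock: 8.8
position: [0.5556, -0.1657, 0.2]
ee_rot: [0.0, 0.297, 0.955, -0.0]
contact_force: [0.4, -0.1, -0.5]
width: 0.0426
gripper_force: 0.0
```

Call:
step_arm:
  increments:
    - {"dp": [0.04, 0.29, 0], "yaw": -0.85, "grip": 0.5}
    - {"dp": [0.04, 0.29, 0], "yaw": -0.85, "grip": 0.5}
    - {"dp": [0.04, 0.29, 0], "yaw": -0.85, "grip": 0.5}
    - {"dp": [0.04, 0.28, 0], "yaw": -0.85, "grip": 0.5}
    - {"dp": [0.04, 0.28, 0], "yaw": -0.85, "grip": 0.5}

```text
clock: 9.43
position: [0.5958, 0.1207, 0.1999]
ee_rot: [0.0, 0.581, 0.814, -0.0]
contact_force: [0.2, -0.7, 0.1]
width: 0.0429
gripper_force: 0.0
```

Call:
step_arm:
  increments:
    - {"dp": [0.04, 0.28, 0], "yaw": -0.85, "grip": 0.5}
    - {"dp": [0.04, 0.28, 0], "yaw": -0.85, "grip": 0.5}
    - {"dp": [0, 0, 0], "yaw": 0, "grip": 0.5}

```text
clock: 9.8
position: [0.6117, 0.235, 0.1992]
ee_rot: [-0.0, 0.676, 0.737, 0.0]
contact_force: [-0.0, -0.5, 0.5]
width: 0.0429
gripper_force: 0.0
```

```bash
python3 - <<'E'
from h import *
import json
st=manip.get_state(); c=cams.get_calibration('wrist'); im=cams.get_image('wrist'); cv2.imwrite('pics/w7.png',im)
c={k:(np.array(v).tolist()) for k,v in c.items() if k in('fx','fy','cx','cy','k1','extrinsics')}; json.dump(c,open('w7.json','w'))
print(st['clock'],st['position'],st['ee_rot'],px(c,[.6142,.2309,.017]))
E
```

```text
9.8 [0.6116528  0.23504521 0.19917478] [-3.03552112e-04  6.76279433e-01  7.36645076e-01  2.60932426e-04] [324.48643535 218.36712727]
```

View pics/w7.png

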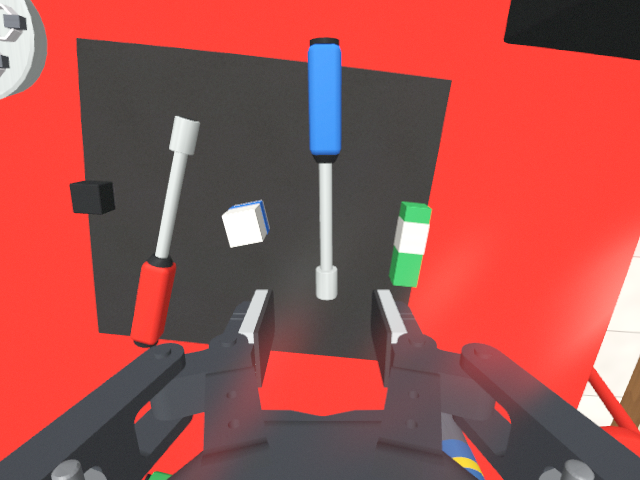

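Blue's shank runs from (325,161) to (326,267). Red's handle end is at (163,257) and its head start at (180,153). The small carton is at (247,225), clear of both.

```bash
python3 - <<'E'
from h import *
import json
c=json.load(open('w7.json'))
for n,a,b in [('blue',(325,161),(326.5,267)),('red',(163,257),(180,153))]:
    a=at(c,*a,.017);b=at(c,*b,.017);d=b-a;ang=np.arctan2(d[1],d[0]);print(n,a,b,np.linalg.norm(d),'ang',ang,'orig',a+d*57/112)
print('bulb',at(c,246,226,.045),'plug',at(c,410,245,.024),'bulb right edge',at(c,268,215,.04))
E
```

```text
blue [0.61000538 0.28498615] [0.62053209 0.18111554] 0.10440266370549366 ang -1.4697966428153533 orig [0.61536272 0.23212343]
red [0.45612088 0.17774132] [0.47633504 0.28135959] 0.10557157516249102 ang 1.3781330381917243 orig [0.46640844 0.23047562]
bulb [0.54445121 0.2247246 ] plug [0.69868868 0.21325506] bulb right edge [0.56291741 0.23518272]
```

Call:
step_arm:
  increments:
    - {"dp": [0.018, -0.015, -0.3], "yaw": 0.1, "grip": 0.5}
    - {"dp": [0, 0, -0.3], "yaw": 0, "grip": 0.5}
    - {"dp": [0, 0, -0.25], "yaw": 0, "grip": 0.5}
    - {"dp": [0, 0, -0.1], "yaw": 0, "grip": 0.5}
    - {"dp": [0, 0, -0.05], "yaw": 0, "grip": 0.5}

```text
clock: 10.48
position: [0.6144, 0.2261, -0.0014]
ee_rot: [-0.0, 0.673, 0.74, -0.001]
contact_force: [-0.3, -0.0, 0.1]
width: 0.0431
gripper_force: 0.0
```

Call:
step_arm:
  increments:
    - {"dp": [0, 0, -0.01], "yaw": 0, "grip": 0}
    - {"dp": [0, 0, 0], "yaw": 0, "grip": 0}
    - {"dp": [0, 0, 0], "yaw": 0, "grip": 0}
    - {"dp": [0, 0, 0], "yaw": 0, "grip": 0}
  squeeze: 80

```text
clock: 10.98
position: [0.616, 0.2282, -0.0006]
ee_rot: [0.001, 0.672, 0.74, 0.001]
contact_force: [-0.1, -1.1, 2.2]
width: 0.0083
gripper_force: 78.4
```

Call:
step_arm:
  increments:
    - {"dp": [0, 0.01, 0], "yaw": 0, "grip": 0.4}
    - {"dp": [0, 0, 0], "yaw": 0, "grip": 0.4}
    - {"dp": [0, 0, -0.015], "yaw": 0, "grip": 0.4}
    - {"dp": [0, 0, -0.012], "yaw": 0, "grip": 0.4}
    - {"dp": [0, 0, 0], "yaw": 0, "grip": 0.4}

```text
clock: 11.6
position: [0.6151, 0.2304, -0.0059]
ee_rot: [0.0, 0.673, 0.74, 0.0]
contact_force: [-2.3, 0.1, 8.3]
width: 0.034
gripper_force: 4.2
```

Call:
step_arm:
  increments:
    - {"dp": [0, 0, 0], "yaw": 0, "grip": 0}
    - {"dp": [0, 0, 0], "yaw": 0, "grip": 0}
    - {"dp": [0, 0, 0], "yaw": 0, "grip": 0}
    - {"dp": [0, 0, 0], "yaw": 0, "grip": 0}
  squeeze: 80

```text
clock: 12.1
position: [0.6159, 0.2306, -0.0046]
ee_rot: [0.001, 0.672, 0.74, 0.001]
contact_force: [-2.6, -0.1, 12.5]
width: 0.0091
gripper_force: 79.5
```

The tips lightly touch the mat and the grip on blue is good. I'll lift, check, then carry it over.

Call:
step_arm:
  increments:
    - {"dp": [0, 0, 0.1], "yaw": 0, "grip": 0}
    - {"dp": [0, 0, 0.3], "yaw": 0, "grip": 0}
    - {"dp": [0, 0, 0.32], "yaw": 0, "grip": 0}
    - {"dp": [-0.028, -0.229, 0], "yaw": 0.93, "grip": 0}
    - {"dp": [-0.028, -0.229, 0], "yaw": 0.93, "grip": 0}
  squeeze: 90

```text
clock: 12.72
position: [0.6039, 0.138, 0.1358]
ee_rot: [0.001, 0.56, 0.828, 0.0]
contact_force: [0.5, -0.3, -2.0]
width: 0.0086
gripper_force: 88.3
```

Call:
step_arm:
  increments:
    - {"dp": [-0.028, -0.229, 0], "yaw": 0.93, "grip": 0}
    - {"dp": [-0.028, -0.229, 0], "yaw": 0.93, "grip": 0}
    - {"dp": [-0.028, -0.229, 0], "yaw": 0.93, "grip": 0}
    - {"dp": [-0.028, -0.229, 0], "yaw": 0.93, "grip": 0}
    - {"dp": [-0.028, -0.229, 0], "yaw": 0.93, "grip": 0}

```text
clock: 13.35
position: [0.5753, -0.0917, 0.1347]
ee_rot: [-0.0, 0.245, 0.97, 0.0]
contact_force: [1.4, -0.8, -1.8]
width: 0.0091
gripper_force: 88.2
```

Call:
step_arm:
  increments:
    - {"dp": [-0.028, -0.229, 0], "yaw": 0.93, "grip": 0}
    - {"dp": [-0.028, -0.229, 0], "yaw": 0.93, "grip": 0}
    - {"dp": [0, 0, 0], "yaw": 0, "grip": 0}
    - {"dp": [0, 0, 0], "yaw": 0, "grip": 0}

```text
clock: 13.85
position: [0.5643, -0.1815, 0.1346]
ee_rot: [-0.001, 0.11, 0.994, 0.001]
contact_force: [-0.3, 0.5, -1.3]
width: 0.0091
gripper_force: 88.3
```

```bash
sed -i 's/zs=p\[2\]+.0325/zs=p[2]+float(sys.argv[3])/' look.py; python3 look.py w8 b .0215; python3 - <<'E'
from h import *
s=cams.get_image('side'); w=cv2.imread('pics/w8.png')
cv2.imwrite('pics/c8.png',np.hstack([cv2.resize(w[0:480,80:560],(400,400)),cv2.resize(s[220:420,320:520],(400,400),interpolation=cv2.INTER_CUBIC)]))
print(manip.get_state()['ee_rot'])
E
```

```text
13.85 [ 0.56426404 -0.18147219  0.13463944] 0.0090755580893354 [-0.34159056  0.49119998 -1.28830916]
212 313 337 [-0.0467  0.0548]
224 314 337 [-0.0422  0.055 ]
236 314 337 [-0.0376  0.0549]
248 314 337 [-0.0328  0.0549]
260 314 337 [-0.028   0.0549]
272 314 337 [-0.0231  0.0549]
284 286 364 [-0.0181  0.0547]
handle rack y vs x slope -0.0014101924370294647 [[-0.1097, 0.0537], [-0.066, 0.0537]]
[-4.41341958e-04  1.09413260e-01  9.93996129e-01  4.88748964e-04]
```

View pics/c8.png

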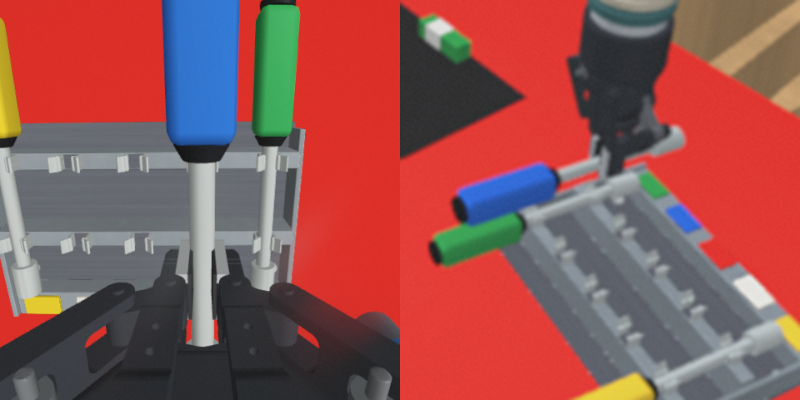

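Blue is level and aligned over its bay (rack y about 54 mm). I'll lower it and press.

Call:
step_arm:
  increments:
    - {"dp": [0, 0, -0.25], "yaw": 0, "grip": 0}
    - {"dp": [0, 0, -0.13], "yaw": 0, "grip": 0}
    - {"dp": [0, 0, -0.06], "yaw": 0, "grip": 0}
    - {"dp": [0, 0, -0.06], "yaw": 0, "grip": 0}
    - {"dp": [0, 0, 0], "yaw": 0, "grip": 0}

```text
clock: 14.58
position: [0.5658, -0.1817, 0.0357]
ee_rot: [0.001, 0.11, 0.994, 0.0]
contact_force: [1.0, 0.5, -1.0]
width: 0.0087
gripper_force: 88.4
```

Call:
step_arm:
  increments:
    - {"dp": [0, 0, -0.03], "yaw": 0, "grip": 0}
    - {"dp": [0, 0, -0.02], "yaw": 0, "grip": 0}
    - {"dp": [0, 0, 0], "yaw": 0, "grip": 0}

```text
clock: 14.95
position: [0.566, -0.1819, 0.0276]
ee_rot: [0.002, 0.11, 0.994, -0.0]
contact_force: [-1.1, 3.7, 10.1]
width: 0.0087
gripper_force: 90.0
```

Call:
step_arm:
  increments:
    - {"dp": [0, 0, -0.015], "yaw": 0, "grip": 0}
    - {"dp": [0, 0, -0.01], "yaw": 0, "grip": 0}
    - {"dp": [0, 0, 0], "yaw": 0, "grip": 0}

```text
clock: 15.32
position: [0.5661, -0.182, 0.0273]
ee_rot: [0.003, 0.11, 0.994, -0.0]
contact_force: [-8.1, 5.8, 36.4]
width: 0.0084
gripper_force: 93.1
```

```bash
python3 - <<'E'
from h import *
s=manip.get_state(); print(s['position'],s['contact_force'],s['moment'])
E
```

```text
[ 0.56614696 -0.18203246  0.02731522] [-8.1020147   5.83022003 36.3914306 ] [0.91886949 1.13303415 0.01499302]
```

It is hard-stopped on the rails, so it's seated. I'll release and go to red.

Call:
step_arm:
  increments:
    - {"dp": [0, 0, 0.02], "yaw": 0, "grip": 0}
    - {"dp": [0, 0, 0], "yaw": 0, "grip": 0.45}
    - {"dp": [0, 0, 0], "yaw": 0, "grip": 0.45}
    - {"dp": [0, 0, 0.25], "yaw": 0, "grip": 0.45}
    - {"dp": [0, 0, 0.3], "yaw": 0, "grip": 0.45}

```text
clock: 15.95
position: [0.5635, -0.1818, 0.1332]
ee_rot: [-0.003, 0.11, 0.994, 0.001]
contact_force: [1.1, 0.4, -0.1]
width: 0.0386
gripper_force: 0.0
```

Call:
step_arm:
  increments:
    - {"dp": [0, 0, 0.3], "yaw": 0, "grip": 0.4}
    - {"dp": [-0.045, 0.187, 0], "yaw": -0.935, "grip": 0.4}
    - {"dp": [-0.045, 0.187, 0], "yaw": -0.935, "grip": 0.4}
    - {"dp": [-0.045, 0.187, 0], "yaw": -0.935, "grip": 0.4}
    - {"dp": [-0.045, 0.187, 0], "yaw": -0.935, "grip": 0.4}

```text
clock: 16.58
position: [0.5283, -0.0316, 0.1935]
ee_rot: [-0.001, 0.383, 0.924, -0.0]
contact_force: [-0.5, -0.7, -0.1]
width: 0.0342
gripper_force: 0.0
```

Call:
step_arm:
  increments:
    - {"dp": [-0.045, 0.187, 0], "yaw": -0.935, "grip": 0.4}
    - {"dp": [-0.045, 0.187, 0], "yaw": -0.935, "grip": 0.4}
    - {"dp": [-0.045, 0.187, 0], "yaw": -0.935, "grip": 0.4}
    - {"dp": [-0.045, 0.187, 0], "yaw": -0.935, "grip": 0.4}
    - {"dp": [-0.045, 0.187, 0], "yaw": -0.935, "grip": 0.4}

```text
clock: 17.2
position: [0.4834, 0.1555, 0.1936]
ee_rot: [-0.0, 0.677, 0.736, -0.001]
contact_force: [0.0, 0.1, -0.4]
width: 0.0345
gripper_force: 0.0
```

Call:
step_arm:
  increments:
    - {"dp": [-0.045, 0.187, 0], "yaw": -0.935, "grip": 0.4}
    - {"dp": [-0.045, 0.187, 0], "yaw": -0.935, "grip": 0.4}
    - {"dp": [0, 0, 0], "yaw": 0, "grip": 0.4}

```text
clock: 17.58
position: [0.4651, 0.2312, 0.1935]
ee_rot: [-0.0, 0.77, 0.638, -0.001]
contact_force: [-0.3, -1.5, -0.3]
width: 0.0339
gripper_force: 0.0
```

```bash
python3 - <<'E'
from h import *
st=manip.get_state(); c=cams.get_calibration('wrist'); im=cams.get_image('wrist'); cv2.imwrite('pics/w9.png',im)
print(st['clock'],st['position'],st['ee_rot'])
hsv=cv2.cvtColor(im,cv2.COLOR_BGR2HSV); p=[]
# steel shank on black mat
for r in range(140,280,10):
    k=np.where((hsv[r,270:370,2]>110)&(hsv[r,270:370,1]<60))[0]
    if len(k): print(r,k.min()+270,k.max()+270,at(c,270+(k.min()+k.max())/2,r,.018).round(4))
t=cams.get_calibration('top'); cv2.imwrite('pics/t9.png',cams.get_image('top'))
E
```

```text
17.575 [0.46505733 0.231193   0.19351488] [-3.54572476e-04  7.70401726e-01  6.37558439e-01 -5.41190499e-04]
140 313 337 [0.4798 0.2981]
150 313 337 [0.4782 0.2896]
160 318 331 [0.4761 0.281 ]
170 318 331 [0.4745 0.2723]
180 318 330 [0.4723 0.2635]
190 318 330 [0.4706 0.2544]
200 318 330 [0.4689 0.2453]
210 318 330 [0.4671 0.2359]
220 317 329 [0.4644 0.2266]
230 317 329 [0.4625 0.217 ]
240 317 329 [0.4607 0.2072]
250 317 328 [0.4583 0.1973]
260 317 328 [0.4563 0.1872]
```

View pics/w9.png

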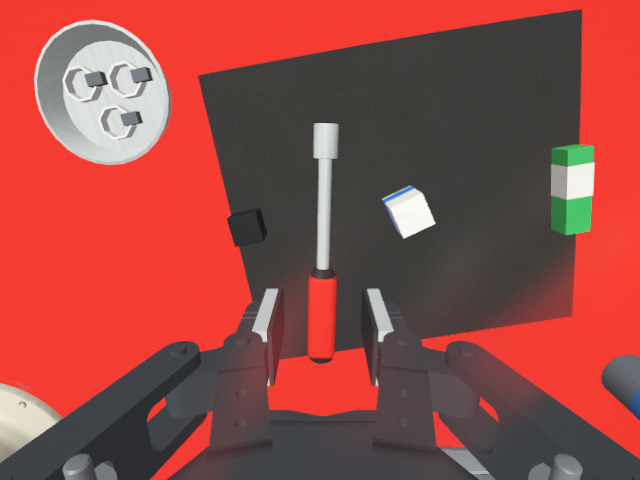

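Red's shank is at column 324, from (326,158) to (323,268), head away from the robot body. Relay and carton are clear of the fingers. Descending.

Call:
step_arm:
  increments:
    - {"dp": [0.004, 0, -0.3], "yaw": -0.07, "grip": 0.4}
    - {"dp": [0, 0, -0.3], "yaw": 0, "grip": 0.4}
    - {"dp": [0, 0, -0.25], "yaw": 0, "grip": 0.4}
    - {"dp": [0, 0, -0.1], "yaw": 0, "grip": 0.4}
    - {"dp": [0, 0, -0.035], "yaw": 0, "grip": 0.4}

```text
clock: 18.3
position: [0.4661, 0.2278, -0.0043]
ee_rot: [-0.0, 0.775, 0.632, -0.002]
contact_force: [-0.3, -1.1, 0.0]
width: 0.0338
gripper_force: 0.0
```

Call:
step_arm:
  increments:
    - {"dp": [0, 0, 0], "yaw": 0, "grip": 0}
    - {"dp": [0, 0, 0], "yaw": 0, "grip": 0}
    - {"dp": [0, 0, 0], "yaw": 0, "grip": 0}
    - {"dp": [0, 0, 0], "yaw": 0, "grip": 0}
  squeeze: 90

```text
clock: 18.8
position: [0.4673, 0.2296, -0.0019]
ee_rot: [0.0, 0.775, 0.632, 0.001]
contact_force: [1.2, -0.3, 1.2]
width: 0.0084
gripper_force: 88.1
```

Call:
step_arm:
  increments:
    - {"dp": [0, 0, 0.1], "yaw": 0, "grip": 0}
    - {"dp": [0, 0, 0.3], "yaw": 0, "grip": 0}
    - {"dp": [0, 0, 0.3], "yaw": 0, "grip": 0}
    - {"dp": [0.04, -0.21, 0], "yaw": -0.96, "grip": 0}
    - {"dp": [0.04, -0.21, 0], "yaw": -0.96, "grip": 0}

```text
clock: 19.42
position: [0.483, 0.1451, 0.1387]
ee_rot: [0.001, 0.858, 0.513, 0.001]
contact_force: [-0.1, 0.2, -1.7]
width: 0.0084
gripper_force: 88.2
```

Call:
step_arm:
  increments:
    - {"dp": [0.04, -0.21, 0], "yaw": -0.96, "grip": 0}
    - {"dp": [0.04, -0.21, 0], "yaw": -0.96, "grip": 0}
    - {"dp": [0.04, -0.21, 0], "yaw": -0.96, "grip": 0}
    - {"dp": [0.04, -0.21, 0], "yaw": -0.96, "grip": 0}
    - {"dp": [0.04, -0.21, 0], "yaw": -0.96, "grip": 0}

```text
clock: 20.05
position: [0.5225, -0.0658, 0.1375]
ee_rot: [-0.0, 0.984, 0.177, 0.0]
contact_force: [0.8, 0.8, -2.3]
width: 0.0082
gripper_force: 88.1
```

Call:
step_arm:
  increments:
    - {"dp": [0.04, -0.21, 0], "yaw": -0.96, "grip": 0}
    - {"dp": [0.04, -0.21, 0], "yaw": -0.96, "grip": 0}
    - {"dp": [0.04, -0.21, 0], "yaw": -0.96, "grip": 0}
    - {"dp": [0.04, -0.21, 0], "yaw": -0.96, "grip": 0}
    - {"dp": [0, 0, 0], "yaw": 0, "grip": 0}

```text
clock: 20.68
position: [0.5552, -0.2358, 0.1371]
ee_rot: [0.001, 0.994, -0.109, 0.001]
contact_force: [0.0, 0.4, -2.5]
width: 0.0085
gripper_force: 88.3
```

```bash
cat > l2.py <<'E'
from h import *
c=cams.get_calibration('wrist'); st=manip.get_state(); w=cams.get_image('wrist'); cv2.imwrite('pics/w10.png',w)
t=cams.get_calibration('top'); ti=cams.get_image('top'); cv2.imwrite('pics/t10.png',ti)
p=st['position']; e=st['ee_rot']; print(st['clock'],p,'phi',2*np.arctan2(e[2],e[1])-np.pi/2,st['width'],st['gripper_force'])
th=-.216; X=np.array([np.cos(th),np.sin(th)]);Y=np.array([-X[1],X[0]]); q=np.array([.5535,-.2328]); z=p[2]+.019
rel=lambda c,u,v,z:np.round([(at(c,u,v,z)-q)@X,(at(c,u,v,z)-q)@Y],4)
hsv=cv2.cvtColor(w,cv2.COLOR_BGR2HSV)
for r in range(120,300,12):
    k=np.where((hsv[r,285:365,2]>150)&(hsv[r,285:365,1]<40))[0]+285
    if len(k): 
        seg=np.split(k,np.where(np.diff(k)>1)[0]+1); s=max(seg,key=len); print(r,s.min(),s.max(),rel(c,(s.min()+s.max())/2,r,z+.003))
E
python3 l2.py
```

```text
20.675 [ 0.55519167 -0.23575229  0.13711982] phi -1.7894750276109734 0.008529217766419666 88.28420877456665
120 294 344 [ 0.0804 -0.0004]
132 294 343 [ 0.0764 -0.0002]
144 294 343 [ 0.0723 -0.0001]
156 294 342 [0.0682 0.0001]
168 295 340 [0.0639 0.0003]
180 295 339 [0.0596 0.0005]
192 306 335 [ 0.0552 -0.0008]
204 308 331 [ 0.0507 -0.0004]
216 308 331 [ 0.0462 -0.0004]
228 308 331 [ 0.0415 -0.0003]
240 308 331 [ 0.0368 -0.0003]
252 308 330 [ 0.0319 -0.0001]
264 308 330 [ 0.027 -0.   ]
276 309 330 [ 0.0219 -0.0002]
288 308 330 [0.0168 0.    ]
```

Aligned on the red bay, so I'll lower and press.

Call:
step_arm:
  increments:
    - {"dp": [0, 0.003, -0.25], "yaw": 0, "grip": 0}
    - {"dp": [0, 0, -0.13], "yaw": 0, "grip": 0}
    - {"dp": [0, 0, -0.06], "yaw": 0, "grip": 0}
    - {"dp": [0, 0, -0.05], "yaw": 0, "grip": 0}
    - {"dp": [0, 0, -0.03], "yaw": 0, "grip": 0}

```text
clock: 21.4
position: [0.5567, -0.2345, 0.0363]
ee_rot: [0.003, 0.994, -0.106, 0.003]
contact_force: [-2.5, -4.2, 8.5]
width: 0.0081
gripper_force: 89.6
```

Call:
step_arm:
  increments:
    - {"dp": [0, 0, -0.02], "yaw": 0, "grip": 0}
    - {"dp": [0, 0, -0.01], "yaw": 0, "grip": 0}
    - {"dp": [0, 0, 0], "yaw": 0, "grip": 0}

```text
clock: 21.78
position: [0.5564, -0.234, 0.0302]
ee_rot: [0.002, 0.994, -0.107, 0.002]
contact_force: [-2.6, -4.6, 8.7]
width: 0.0085
gripper_force: 89.9
```

Call:
step_arm:
  increments:
    - {"dp": [0, 0, -0.015], "yaw": 0, "grip": 0}
    - {"dp": [0, 0, -0.01], "yaw": 0, "grip": 0}
    - {"dp": [0, 0, 0], "yaw": 0, "grip": 0}

```text
clock: 22.15
position: [0.5565, -0.2341, 0.0299]
ee_rot: [0.003, 0.994, -0.107, 0.003]
contact_force: [-9.0, -1.1, 36.0]
width: 0.0084
gripper_force: 93.0
```

Hard stop at the expected seat height. I'll release, rise, back away toward the robot, and then check from the top and wrist cameras.

Call:
step_arm:
  increments:
    - {"dp": [0, 0, 0.02], "yaw": 0, "grip": 0}
    - {"dp": [0, 0, 0], "yaw": 0, "grip": 0.45}
    - {"dp": [0, 0, 0], "yaw": 0, "grip": 0.45}
    - {"dp": [0, 0, 0.25], "yaw": 0, "grip": 0.45}
    - {"dp": [0, 0, 0.3], "yaw": 0, "grip": 0.45}

```text
clock: 22.78
position: [0.5534, -0.2306, 0.1351]
ee_rot: [-0.002, 0.994, -0.107, -0.003]
contact_force: [0.7, -0.6, -0.3]
width: 0.0385
gripper_force: 0.0
```

Call:
step_arm:
  increments:
    - {"dp": [0, 0, 0.3], "yaw": 0, "grip": 0.45}
    - {"dp": [0, 0, 0.15], "yaw": 0, "grip": 0.45}
    - {"dp": [0, 0, 0], "yaw": 0, "grip": 0.45}
    - {"dp": [0, 0, 0], "yaw": 0, "grip": 0.45}

```text
clock: 23.28
position: [0.5538, -0.2311, 0.2244]
ee_rot: [-0.001, 0.994, -0.107, -0.002]
contact_force: [-0.4, 0.2, -1.3]
width: 0.0389
gripper_force: 0.0
```

```bash
python3 - <<'E'
from h import *
c=cams.get_calibration('wrist'); st=manip.get_state(); w=cams.get_image('wrist'); cv2.imwrite('pics/w11.png',w)
print(st['clock'],st['position'])
th=-.216; X=np.array([np.cos(th),np.sin(th)]);Y=np.array([-X[1],X[0]]); q=np.array([.5535,-.2328])
hsv=cv2.cvtColor(w,cv2.COLOR_BGR2HSV); steel=(hsv[...,2]>150)&(hsv[...,1]<40)
for n,y in [('yellow',-.108),('red',0),('blue',.054),('green',.108)]:
    out=[]; 
    for x in np.arange(-.024,.1,.004):
        for_z=.052
        u,v=px(c,[*(q+X*x+Y*y),for_z]); r=int(round(v)); 
        if not(0<=r<480): continue
        best=[k for k in range(max(0,int(u)-22),min(640,int(u)+23)) if steel[r,k]]
        if best:
            s=max(np.split(np.array(best),np.where(np.diff(best)>1)[0]+1),key=len)
            d=at(c,s.mean(),r,for_z)-q; out.append((round(d@X*1000),round((d@Y-y)*1000,1),len(s)))
    print(n,out)
t=cams.get_calibration('top'); ti=cams.get_image('top'); cv2.imwrite('pics/t11.png',ti); h2=cv2.cvtColor(ti,cv2.COLOR_BGR2HSV)
s=cams.get_image('side'); cs=cams.get_calibration('side'); cv2.imwrite('pics/s11.png',s); h3=cv2.cvtColor(s,cv2.COLOR_BGR2HSV)
for n,y,lo,hi in [('yellow',-.108,(20,120,80),(35,255,255)),('blue',.054,(105,100,50),(130,255,255)),('green',.108,(45,80,40),(80,255,255))]:
    for nm,hh,cc in(('top',h2,t),('side',h3,cs)):
        m=cv2.inRange(hh,lo,hi); u,v=px(cc,[*(q+X*-.104+Y*y),.05]); z=np.zeros_like(m); u,v=int(u),int(v); z[v-30:v+30,max(0,u-40):u+40]=m[v-30:v+30,max(0,u-40):u+40]
        n_,l,S,ce=cv2.connectedComponentsWithStats(z); i=1+np.argmax(S[1:,4]); 
        d=at(cc,*ce[i],.058)-q; print(n,nm,'pred px',u,v,'seen',ce[i].round(1),'rack x,y err mm',((d@X)*1000).round(1),((d@Y-y)*1000).round(1))
im0=cv2.imread('pics/top0.png')
d=cv2.absdiff(ti,im0).max(2); 
for nm,(a,b,cx,e) in {'bulb':(278,254,298,271),'plug':(278,196,312,212),'can':(370,155,402,190),'filter':(172,266,210,298),'relay':(250,310,330,326)}.items(): print(nm,int((d[b:e,a:cx]>50).sum()))
E
```

```text
23.275 [ 0.55377116 -0.23112223  0.22444548]
yellow [(-24, np.float64(0.9), 12), (-20, np.float64(0.8), 11), (-16, np.float64(1.2), 11), (-12, np.float64(1.2), 12), (-8, np.float64(1.1), 11), (-4, np.float64(1.0), 12), (0, np.float64(1.4), 12), (4, np.float64(0.8), 12), (8, np.float64(1.2), 12), (12, np.float64(0.7), 12), (16, np.float64(1.0), 12), (20, np.float64(1.4), 12), (24, np.float64(0.8), 12), (28, np.float64(0.4), 10), (32, np.float64(-13.1), 16), (36, np.float64(14.4), 15), (40, np.float64(14.7), 13), (44, np.float64(1.0), 12), (48, np.float64(1.3), 12), (52, np.float64(0.9), 12), (56, np.float64(0.8), 13), (60, np.float64(1.2), 23), (64, np.float64(1.1), 22), (68, np.float64(1.0), 23), (72, np.float64(1.0), 22), (76, np.float64(1.0), 23), (80, np.float64(0.8), 22), (84, np.float64(0.8), 23), (88, np.float64(-4.1), 5)]
red [(-24, np.float64(1.4), 9), (-20, np.float64(1.4), 9), (-16, np.float64(1.0), 10), (-12, np.float64(1.0), 10), (-8, np.float64(1.0), 10), (-4, np.float64(1.0), 10), (0, np.float64(1.0), 10), (4, np.float64(1.0), 10), (8, np.float64(1.0), 10), (12, np.floa
[... 1771 characters left out ...]
4(1.4), 9), (60, np.float64(3.3), 16), (64, np.float64(2.9), 16), (68, np.float64(3.0), 17), (72, np.float64(2.6), 17), (76, np.float64(2.6), 18), (80, np.float64(2.3), 18), (84, np.float64(1.9), 18), (88, np.float64(3.7), 5)]
yellow top pred px 495 310 seen [498.6 303.4] rack x,y err mm -86.4 -1.0
yellow side pred px 418 424 seen [421.4 424.3] rack x,y err mm -103.9 -5.9
blue top pred px 433 295 seen [434.4 294.8] rack x,y err mm -103.0 0.6
blue side pred px 370 357 seen [371.3 357.7] rack x,y err mm -107.0 -8.0
green top pred px 413 290 seen [414.  288.2] rack x,y err mm -98.9 0.7
green side pred px 356 338 seen [359.2 338.1] rack x,y err mm -103.5 -8.7
bulb 0
plug 0
can 0
filter 0
relay 0
```

All shanks lie parallel to and in line with the green one, their x positions are in range, and the other things have not moved.

```bash
python3 -c "
from h import *
print(ticket.sign_off())"
```

```text
the job is handed in; nothing more can be done
None
```

The yellow, red and blue drivers are snapped into their own bays with heads at the tabs, green and the other bench items look unmoved in the camera check, and the job was handed in at about 23 s; no verdict came back.

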